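# Look over the box latch and the brooch with the reading magnifier

### The job

I am checking my keepsakes: pick up the rectangular reading magnifier, aim it squarely at the brass latch on the sloping lid of the wooden box, lens parallel to the lid, centred on the latch and about 3 to 4 cm off it, and hold it steady there for a good second. Then lift it above the stork's head, carry it over the stork to the brooch lying on the coaster, and stop with the lens hovering just above the brooch, about a finger's width, level, centred and with its long sides in line with the brooch's long sides. Finish while holding it there in the air; neither you nor the magnifier may touch the box, the brooch or the coaster, and do not let the magnifier knock against the ornaments or shift any of them.

Things in the scene. Friction and masses are not known exactly. Their poses are not given: they have to be found in the camera images.
- magnifier: Loose black reading magnifier lying flat, 120 g. Flat-sided handle 24 wide, 20 high, from x = -75 to +30; rectangular lens frame 96 long, 66 wide, 10 thick, from x = +37 to +133, with a clear lens 80 x 50. Origin: on the underside (z = 0, on which all rests), below the balance point of the handle, the place to grip; x along the handle to the lens, z up.
- lens (a point): Centre of the lens on the underside of the magnifier's frame: 85 along +x from magnifier, z = 0; same axes.
- box: Small wooden box, fixed to the shelf, 110 deep (x), 150 wide (y), with a lid sloping at 30 degrees: upper surface 45 high at the front (-x, roughly towards the robot), 108 high at the back, overhang up to 5. Origin: centre of the underside. It stands on the left or on the right, the coaster on the other side.
- latch: Brass latch 44 x 30, standing 6 proud, on the sloping lid of the box. Origin: latch centre on the lid's surface, 25 in front of the box centre and 62 above the shelf. z points squarely out of the lid (30 degrees from vertical, leaning to the box's front), x up the slope, y level across the box.
- coaster: Loose round ceramic coaster, diameter 100, 8 thick, flat on the shelf. Origin: centre of the underside.
- brooch: Loose rectangular brooch, brass with a pale enamel plate, 56 (x) x 34 (y) x 8 high, 30 g, lying flat on the coaster. Origin: centre of the underside; x along its long side, which points roughly away from the robot.
- brooch_top (a point): Centre of the brooch's upper face, 8 above its origin, same axes.
- stork: Loose white porcelain stork figurine standing in the middle between box and coaster, 160 high, foot of 68 diameter, beak reaching 62 in front of its axis. Origin: centre of the underside.
- bowl: Loose cut-glass bowl beside the stork, 120 diameter, 70 high. Origin: centre of the underside.
- remote: Loose black remote, 165 x 46 x 18, lying behind stork and bowl. Origin: centre of the underside, x along it.
- egg_cup: Loose wooden cup with a painted egg, diameter 48, 84 high. Origin: centre of the underside.
- candle_jar: Loose closed jar, diameter 64, 85 high. Origin: centre of the underside.
- glasses_case: Loose grey glasses case, 160 x 62 x 40, at the left edge. Origin: centre of the underside.
- paperbacks: Two loose paperbacks in a pile, 180 x 112 x 44, at the right edge. Origin: centre of the underside.

How it is judged (in metres and radians):
On the way, in this order (a step that is already met when the one before it is completed fails the run):
1. held magnifier aimed squarely at the latch: lens centre within 15 mm of its axis each way, 15 to 65 mm from the lid, parallel to the lid within 12 degrees, nearly still, for 0.7 s (contact force between the fingers and magnifier above 0.5 N and x of lens in the frame of latch between -0.015 and 0.015 m and y of lens in the frame of latch between -0.015 and 0.015 m and z of lens in the frame of latch between 0.015 and 0.065 m and angle between the z axis of magnifier and the z axis of latch, either way round below 0.21 rad and linear speed of magnifier below 0.03 m/s), for 0.7 s.
2. the held magnifier is carried over the stork: lens higher than 190 mm and within 150 mm of the stork's axis (contact force between the fingers and magnifier above 0.5 N and height (world z) of lens above 0.19 m and horizontal distance between lens and stork below 0.15 m), for 0.05 s.
At the end, for the whole second after the job is handed in: Magnifier held still in the air by the fingers, touching nothing else; lens centre within 12 mm of the brooch centre, its underside 4 to 30 mm above the brooch, level within 8 degrees, long sides parallel to the brooch within 10 degrees (either way round); brooch not moved by 10 mm (contact force between the fingers and magnifier above 0.5 N and horizontal distance between lens and brooch_top below 0.012 m and z of lens in the frame of brooch_top between 0.004 and 0.03 m and angle between magnifier's own z axis and vertical below 0.14 rad and angle between the x axis of magnifier and the x axis of brooch, either way round below 0.17 rad and linear speed of magnifier below 0.03 m/s and distance of brooch from where it was at the start of the episode below 0.01 m and height (world z) of magnifier above 0.018 m and contact force between magnifier and brooch below 0.2 N and contact force between magnifier and coaster below 0.2 N and contact force between magnifier and box below 0.2 N and contact force between magnifier and stork below 0.2 N and contact force between magnifier and bowl below 0.2 N and contact force between magnifier and remote below 0.2 N and contact force between magnifier and egg_cup below 0.2 N and contact force between magnifier and candle_jar below 0.2 N and contact force between magnifier and glasses_case below 0.2 N and contact force between magnifier and paperbacks below 0.2 N); the arm keeps its last pose, push and grip.
It fails at once if the brooch or the coaster is touched by magnifier or robot (contact force between any of magnifier, the fingers, the arm and brooch above 0.5 N or contact force between any of magnifier, the fingers, the arm and coaster above 0.5 N).
It fails at once if the box or its latch is touched by magnifier or robot (contact force between any of magnifier, the fingers, the arm and box above 1 N).
It fails at once if the magnifier knocks against an ornament (contact force between magnifier and stork above 0.5 N or contact force between magnifier and bowl above 0.5 N or contact force between magnifier and remote above 0.5 N or contact force between magnifier and egg_cup above 0.5 N or contact force between magnifier and candle_jar above 0.5 N or contact force between magnifier and glasses_case above 0.5 N or contact force between magnifier and paperbacks above 0.5 N).
It fails at once if stork or bowl is moved by more than 15 mm or tipped (distance of any of stork, bowl from where it was at the start of the episode above 0.015 m or angle between stork's own z axis and vertical above 0.3 rad).
It fails at once if another bystander is moved by more than 20 mm (distance of any of remote, egg_cup, candle_jar, glasses_case, paperbacks from where it was at the start of the episode above 0.02 m).
It also fails if it takes over 58 s, if anything falls off the work surface, if the arm or the gripper's body presses on something with over 40 N, if the wrist force passes 120 N, or if a joint passes its speed limit or range.

### The arm

A 6-joint arm with a two-finger parallel gripper is mounted at the origin on the work surface. World frame = base frame: x ahead of the robot, y to its left, z up, the work surface at z = 0. Lengths are in mm, angles in rad, forces in N, time in s.
With the tool pointing down it reaches from about 300 to 775 mm from the base axis. Payload 14.6 kg.
Tool frame: the origin (TCP) lies midway between the tips of the shut fingers; the grasp point (between the pads) lies behind it (manip.grip_depth is the z of the grasp point in the tool frame, in mm); z points along the fingers, y is the line along which they close (so a half turn about z gives the same grasp; the last joint's range is limited). The gripper opens to 94 mm and grips with 3 to 60 N. Pads are 16 mm wide; open, the fingers measure 119 mm over their backs; the gripper's body (75 mm by 177 mm) begins 78 mm behind the grasp point.
Start: joints at [1.242, 0.3, 1.521, -0, 1.321, -0.067], TCP at [142.349, 531.25, 205.446] pointing down, gripper open.
Joint ranges: [-3.03, 3.03], [-0.79, 2.21], [0.23, 2.52], [-1.04, 4.18], [0, 3.07], [-2.55, 2.55]. Speed limits (rad/s): [2.22, 2.22, 2.57, 3.14, 3.14, 3.14].

### API

Orientations are given as [roll, pitch, yaw] about the fixed x, y, z axes, in that order (R = Rz(yaw) Ry(pitch) Rx(roll)).
In Python, from cell import manip gives the robot as it stands.
- The arm moves only by the shell command python3 nudge.py 'ROWS' [OPENING] [FORCE]. ROWS is a JSON object whose key "motion" holds a list of rows, 1 to 5 of them, each of 6 numbers: dx, dy, dz in m, then a rotation vector rx, ry, rz in units of 0.05 rad; each row is the pose to reach, as a shift and turn from the pose commanded when the command began, along the tool's axes at that moment; what a row does not reach only later rows make up. A row lasts 1/10 s, in which the tool goes at most 50 mm and 0.15 rad, less where a joint would pass 70% of its speed; a pose out of reach is approached as far as the arm can. OPENING is the finger opening in mm, set as the command begins (- or left out keeps the last). The fingers move at their own pace and stop on an object; FORCE is the grip in N (left out, the last holds). Time passes only in rows, so rows that do not move let the fingers close. It prints the time, the measured TCP pose, the force, the opening and the grip force at its end. Input that does not fit is refused with a message, and nothing moves.
- manip.read_state(): the state, without advancing time (a new reading comes with each control period).
- manip.camera(name): name is "scene" or "top" or "wrist"; returns (picture, depth): 480x640x3 uint8, red, green, blue; 480x640 float32, mm along the optical axis (not along the pixel's ray), 0 where there is no reading.
- manip.camera_info(name): a dict with "K" (3x3 intrinsics, pixels), "dist" ([k1, k2, p1, p2, k3] as OpenCV has them; the pictures are not rectified), "rvec" (rotation vector, rad) and "tvec" (3), from world to camera coordinates, as OpenCV has them; the wrist camera has in their place "mount" (4x4, takes a point from camera to tool coordinates, whose origin is the TCP and whose axes are the flange's). Camera axes: x right, y down, z forward; pixel columns grow to the right and rows downward; lengths in mm; the calibration is good to about 2 mm. A picture is of the moment at which its call begins: read the wrist's pose just before it. camera_info takes no time and is no camera call.
- manip.sign_off(): hands the job in; it is judged then, once.
The state is a dict: "clock": time; "joints": joint angles; "qd": joint speeds; "effort": joint torques, N m; "eef_pos": TCP position; "eef_rot": TCP orientation; "wrist_force": force on the tool from outside, world axes, zero at the start; "moment": the same for the moment, N m; "finger_gap": finger opening in mm; "finger_force": force on a finger pad.
Only numpy, scipy, OpenCV 4.12 (cv2) and the standard library are available. Lean on these libraries where they do the work, as an engineer would, in place of code of your own. Each camera call takes 0.05 s, during which the arm holds its last target. There are 200 camera calls.

## Working session

There is one attempt and no reset: what is moved stays moved. The work goes in short steps, Python scripts to look and compute and a shell command to move; the robot and the scene stay as the last step left them, time stands still between calls to the robot, and variables do not carry over. Pictures are saved under pics/ and viewed, at most 10 in all, crops included, and the job is handed in when it is done.

```bash
ls; mkdir -p pics; cat > h.py <<'E'
import numpy as np,cv2
from scipy.spatial.transform import Rotation as R
from cell import manip
def snap(n):
    s=manip.read_state(); im,d=manip.camera(n); i=manip.camera_info(n)
    if n=='wrist':
        T=np.eye(4);T[:3,:3]=R.from_euler('xyz',s['eef_rot']).as_matrix();T[:3,3]=s['eef_pos']
        T=T@np.array(i['mount'])
    else:
        T=np.eye(4);T[:3,:3]=cv2.Rodrigues(np.array(i['rvec'],float))[0];T[:3,3]=np.ravel(i['tvec']);T=np.linalg.inv(T)
    return im,d,np.array(i['K'],float),np.array(i['dist'],float),T
def world(d,K,D,T):
    h,w=d.shape
    u,v=np.meshgrid(np.arange(w),np.arange(h))
    p=cv2.undistortPoints(np.stack([u,v],-1).reshape(-1,1,2).astype(float),K,D).reshape(h,w,2)
    P=np.concatenate([p*d[...,None],d[...,None]],-1)
    W=P@T[:3,:3].T+T[:3,3]; W[d==0]=np.nan
    return W
E
python3 - <<'E'
from h import *
for n in('top','scene'):
    a=snap(n); np.savez(n,*a); cv2.imwrite(f'pics/{n}.png',a[0][...,::-1])
    print(n,a[4].round(2).tolist())
print(manip.read_state(),manip.grip_depth)
E
```

```text
cell.py
nudge.py
pics
top [[0.01, -0.99, 0.13, 424.62], [-1.0, -0.01, 0.01, -4.12], [-0.01, -0.13, -0.99, 1335.11], [0.0, 0.0, 0.0, 1.0]]
scene [[-0.85, 0.36, -0.38, 1228.41], [0.52, 0.58, -0.63, 1005.14], [-0.0, -0.73, -0.68, 1196.78], [0.0, 0.0, 0.0, 1.0]]
{'clock': 0.1, 'joints': array([ 1.24238893e+00,  3.00404554e-01,  1.52152126e+00,  1.26871063e-05,
        1.32067122e+00, -6.65940590e-02]), 'qd': array([ 0.00010599, -0.00044608, -0.00148463, -0.00140015,  0.00190392,
        0.00178701]), 'effort': array([ 4.07457683e-04, -5.32643831e+01, -3.53274000e+01,  7.08956877e-02,
        2.35681218e-02, -5.64030188e-05]), 'eef_pos': array([142.28033928, 531.04097973, 204.94812858]), 'eef_rot': array([-3.14059132e+00, -7.90982172e-05,  2.87977612e+00]), 'wrist_force': array([-0.72911878, -0.43342039,  1.07160285]), 'moment': array([-0.02975401, -0.02848444, -0.03701686]), 'finger_force': 0.0, 'finger_gap': 94.12620306082118} -18.8
```

View pics/top.png

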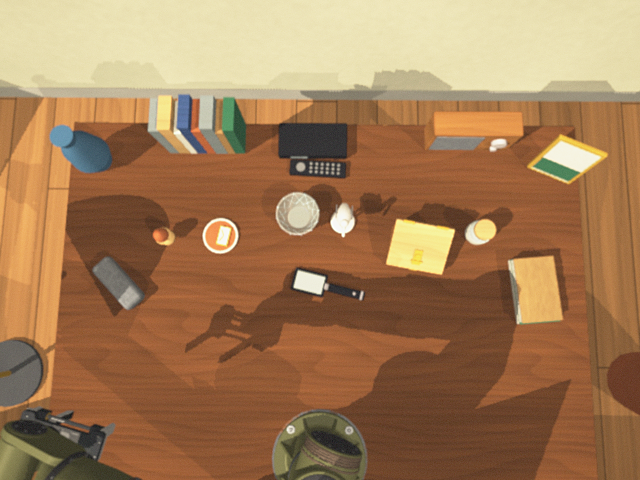

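View pics/scene.png

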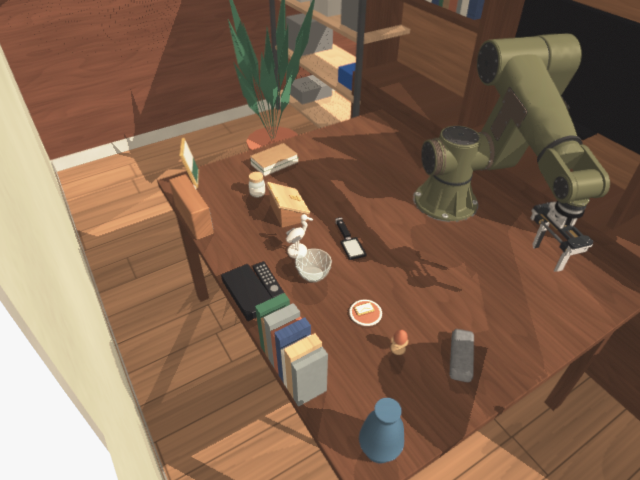

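Top view: magnifier lens at (310,282) with handle end at (363,295), box at (420,247) with latch at about (417,257), stork (343,220), bowl (298,213), coaster and brooch at (222,236), jar (481,232), egg cup (163,236).

```bash
python3 - <<'E'
from h import *
ims={}
for n in('top','scene'):
    z=np.load(n+'.npz'); im,d,K,D,T=[z[f'arr_{i}'] for i in range(5)]; W=world(d,K,D,T)
    hsv=cv2.cvtColor(im,cv2.COLOR_RGB2HSV).astype(int)
    print(n,K[0,0],'table z',np.nanmedian(W[300:330,200:260,2] if n=='top' else W[200:230,420:440,2]))
    x,y,h=W[...,0],W[...,1],W[...,2]
    def rep(name,m):
        P=W[m]; c=P[:,:2].mean(0); 
        r=cv2.minAreaRect(P[:,:2].astype(np.float32))
        print(name,m.sum(),'mean',P.mean(0).round(1),'rect',np.round(r[0],1),np.round(r[1],1),round(r[2],1),'z',np.percentile(P[:,2],[5,50,95]).round(1))
    box=lambda x0,x1,y0,y1:(x>x0)&(x<x1)&(y>y0)&(y<y1)
    # coarse regions from top view pixel positions
    if n=='top':
        for nm,(u,v) in dict(lens=(310,282),hend=(361,295),boxc=(420,247),latch=(417,257),stork=(343,220),bowl=(298,213),brooch=(223,235),jar=(481,232),egg=(163,236)).items(): print(nm,W[v,u].round(1))
        c={k:W[v,u,:2] for k,(u,v) in dict(lens=(325,287),box=(420,247),stork=(343,220),coaster=(221,236)).items()}
    near=lambda k,r:np.hypot(x-c[k][0],y-c[k][1])<r
    rep('box',near('box',110)&(h>38)&(h<125))
    bm=near('box',110)&(h>38)&(h<125); A=np.c_[W[bm][:,:2],np.ones(bm.sum())]; s=np.linalg.lstsq(A,W[bm][:,2],rcond=None)[0]; print('plane',s,np.degrees(np.arctan(np.hypot(*s[:2]))),np.degrees(np.arctan2(s[1],s[0])))
    rep('mag',near('lens',120)&(h>4)&(h<35))
    rep('handle',near('lens',120)&(h>14.5)&(h<35))
    rep('stork',near('stork',50)&(h>20))
    co=near('coaster',70)
    rep('coaster',co&(h>4.5)&(h<30)); rep('brooch',co&(h>12.5)&(h<30))
    if n=='top':
        g=cv2.resize(im[190:310,150:470],None,fx=2.5,fy=2.5,interpolation=cv2.INTER_CUBIC)
        cv2.imwrite('pics/crop.png',g[...,::-1])
E
```

```text
top 465.49845935665155 table z 0.21696498911342132
lens [476.1  31.2  11.3]
hend [ 441.  -112.3   21.3]
boxc [ 571.5 -268.    76.5]
latch [ 544.6 -260.4   71.5]
stork [629.2 -55.  160.8]
bowl [674.9  68.7   9.3]
brooch [607.6 282.6  14.7]
jar [ 613.3 -432.1   83.7]
egg [595.4 435.5  70.4]
box 2754 mean [ 573.7 -265.4   78.8] rect [ 573.  -266.3] [156.3 122.2] 80.0 z [ 46.7  78.9 109.3]
plane [ 5.52186809e-01 -1.08087799e-01 -2.66666098e+02] 29.364986456186482 -11.075324189396344
mag 1408 mean [465.7  -1.4  10.4] rect [461.1 -11.4] [232.7 230.2] 21.9 z [ 4.3  8.5 21.7]
handle 328 mean [451.4 -66.5  19.8] rect [463.6 -21. ] [204.9  64. ] 79.4 z [15.4 19.9 24.6]
stork 309 mean [644.6 -58.1 110.9] rect [636.  -55.1] [46. 86.] 80.0 z [ 89.4 101.4 158. ]
coaster 926 mean [605.2 291.   10.6] rect [605.2 290.4] [130.4 124.7] 80.6 z [ 5.2  9.7 17.8]
brooch 261 mean [604.2 283.1  15.7] rect [606.8 289.5] [90.1 80.9] 18.2 z [12.6 15.2 20. ]
scene 476.3371631869057 table z 3.437477331875698
box 954 mean [ 590.6 -248.7   73.6] rect [ 577.4 -265.9] [168.9 122.1] 79.2 z [ 43.   72.1 107.3]
plane [ 3.59883393e-01 -1.46524783e-01 -1.75372307e+02] 21.23456408619771 -22.153458061998904
mag 508 mean [471.3   1.7  10.1] rect [458.5 -15.3] [225.8 204.6] 16.1 z [ 4.3  8.1 21. ]
handle 120 mean [457.2 -62.   18.9] rect [466.2 -15.6] [210.1  27. ] 77.8 z [15.2 18.7 24.1]
stork 273 mean [648.1 -51.5  98.5] rect [640.6 -49.2] [47.3 79.2] 70.5 z [ 32.5  98.8 153.5]
coaster 554 mean [611.9 295.5   9.3] rect [613.  291.6] [102.1 107.6] 3.8 z [ 4.8  8.5 16.5]
brooch 107 mean [610.7 285.8  15.5] rect [613.1 287.6] [88.9 49.7] 18.4 z [13.  15.1 19.3]
```

```bash
cat >> h.py <<'E'
def go(p,yaw,tilt=0):
    """tool-axes shift and rotvec to TCP p, tool x at yaw(deg); tilt(deg) leans fingers outward along tool x"""
    s=manip.read_state(); A=R.from_euler('xyz',s['eef_rot'])
    B=R.from_euler('z',yaw,degrees=True)*R.from_euler('y',-tilt,degrees=True)*R.from_euler('x',180,degrees=True)
    print('go',A.inv().apply(np.array(p,float)-s['eef_pos']).round(1),(A.inv()*B).as_rotvec().round(3),'at',s['eef_pos'].round(1),np.round(s['joints'],2),s['clock'])
E
python3 - <<'E'
from h import *
i=manip.camera_info('wrist'); print(np.round(i['mount'],3),i['K'],i['dist'])
go([470,270,260],110)
E
```

```text
[[  -0.      -0.962   -0.274   79.254]
 [   1.      -0.      -0.      -0.445]
 [   0.      -0.274    0.962 -179.316]
 [   0.       0.       0.       1.   ]] [[428.93603903   0.         326.37974345]
 [  0.         428.93603903 241.99199634]
 [  0.           0.           1.        ]] [-0.0996276  0.         0.         0.         0.       ]
go [-384.1 -167.4  -54.9] [-0.001  0.     0.96 ] at [142.3 531.  204.9] [ 1.24  0.3   1.52  0.    1.32 -0.07] 0.1
```

View pics/crop.png

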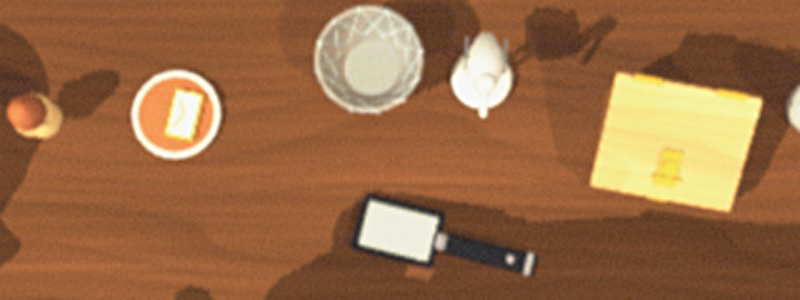

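The crop shows the magnifier lens left at (398,230) and its handle to (530,262), the latch on the lid at (667,167), the brooch on the coaster at (185,115), and the stork's beak at (483,112) pointing to the robot. I'll hover over the brooch first to get a wrist-camera view.

```bash
python3 -c "
from h import *
go([598,306,260],110)"
```

```text
go [-498.4  -99.5  -55. ] [-0.001  0.     0.96 ] at [142.3 531.  204.9] [ 1.24  0.3   1.52  0.    1.32 -0.07] 0.1
```

Units first: shifts go in m and turns go in units of 0.05 rad. So -205 mm is -0.205, -160 mm is -0.16, 0.5 rad is 10.

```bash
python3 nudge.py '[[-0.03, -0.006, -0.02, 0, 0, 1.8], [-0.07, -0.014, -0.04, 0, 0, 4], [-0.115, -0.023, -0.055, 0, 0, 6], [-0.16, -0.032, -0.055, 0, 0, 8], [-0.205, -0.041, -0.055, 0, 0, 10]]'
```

```text
refused: ROWS must be an object with the rows under "motion". Nothing was moved.
```

The call was refused and nothing moved: it wants an object with the rows under "motion". Same move again in that form.

```bash
python3 nudge.py '{"motion": [[-0.03, -0.006, -0.02, 0, 0, 1.8], [-0.07, -0.014, -0.04, 0, 0, 4], [-0.115, -0.023, -0.055, 0, 0, 6], [-0.16, -0.032, -0.055, 0, 0, 8], [-0.205, -0.041, -0.055, 0, 0, 10]]}'
python3 nudge.py '{"motion": [[-0.045, -0.009, 0, 0, 0, 2], [-0.09, -0.018, 0, 0, 0, 4], [-0.135, -0.027, 0, 0, 0, 6], [-0.18, -0.036, 0, 0, 0, 8], [-0.225, -0.045, 0, 0, 0, 9.2]]}'
python3 -c "
from h import *
go([598,306,260],110)"
```

```text
clock: 0.6
eef_pos: [331.2, 437.6, 260.7]
eef_rot: [3.141, -0.0, 2.376]
wrist_force: [0.2, 0.9, 0.3]
finger_gap: 93.8
finger_force: 0.0
clock: 1.1
eef_pos: [462.2, 249.0, 260.3]
eef_rot: [-3.141, -0.0, 1.916]
wrist_force: [0.4, 1.1, 0.0]
finger_gap: 93.9
finger_force: 0.0
go [  7.7 147.1   0.3] [-0.    -0.    -0.004] at [462.2 249.  260.3] [0.42 0.21 1.51 0.   1.43 0.08] 1.1
```

```bash

python3 nudge.py '{"motion": [[0.002, 0.04, 0, 0, 0, 0], [0.004, 0.085, 0, 0, 0, 0], [0.007, 0.13, 0, 0, 0, 0], [0.008, 0.147, 0, 0, 0, 0], [0.008, 0.147, 0, 0, 0, 0]]}'
python3 nudge.py '{"motion": [[0, 0, 0, 0, 0, 0], [0, 0, 0, 0, 0, 0], [0, 0, 0, 0, 0, 0]]}' >/dev/null
cat > meas.py <<'E'
import sys
from h import *
a=snap('wrist'); np.savez(sys.argv[1],*a); cv2.imwrite(f'pics/{sys.argv[1]}.png',a[0][...,::-1])
print(manip.read_state()['eef_pos'].round(1),'table z',np.nanpercentile(world(*a[1:])[...,2],[10,25]))
E
python3 meas.py w1
```

```text
clock: 1.6
eef_pos: [598.0, 308.8, 258.2]
eef_rot: [-3.139, 0.0, 1.919]
wrist_force: [-0.7, 0.4, 0.1]
finger_gap: 93.7
finger_force: 0.0
[596.4 308.4 261.2] table z [-0.79225939 -0.19247567]
```

View pics/w1.png

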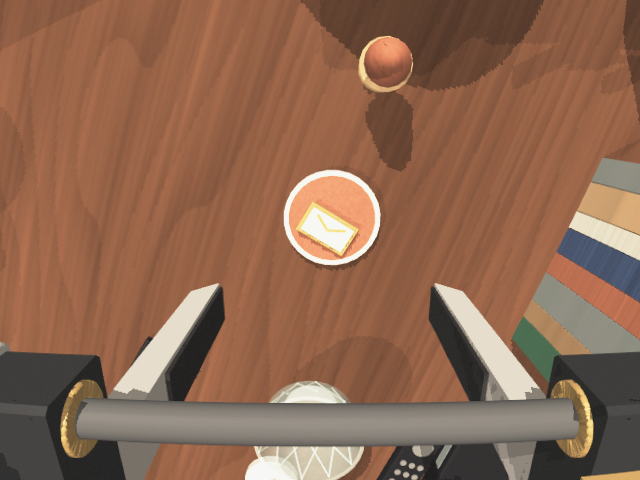

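Wrist view: coaster at (332,217), brooch centred at (327,229) with its long side running from upper left to lower right. I'll measure it now and take a second view on the way to the magnifier.

```bash
cat > seg.py <<'E'
import sys
from h import *
def brooch(f):
    z=np.load(f+'.npz'); im,d,K,D,T=[z[f'arr_{i}'] for i in range(5)]; W=world(d,K,D,T)
    c=np.array([606,284.])
    h=W[...,2]; near=np.hypot(W[...,0]-c[0],W[...,1]-c[1])<75
    hsv=cv2.cvtColor(im,cv2.COLOR_RGB2HSV).astype(int)
    m=(near&(h>12.2)&(h<25)).astype(np.uint8); m=cv2.morphologyEx(m,cv2.MORPH_OPEN,np.ones((3,3)))
    zt=np.median(h[m>0])
    # project mask pixels through plane z=zt by ray
    v,u=np.nonzero(m); p=cv2.undistortPoints(np.c_[u,v].reshape(-1,1,2).astype(float),K,D).reshape(-1,2)
    r=np.c_[p,np.ones(len(p))]@T[:3,:3].T; P=T[:3,3]+r*((zt-T[2,3])/r[:,2])[:,None]
    q=cv2.minAreaRect(P[:,:2].astype(np.float32)); C=np.cov(P[:,:2].T); w,V=np.linalg.eigh(C)
    print(f,'n',len(u),'pix',u.mean(),v.mean(),'z',zt,'mean',P.mean(0).round(1),'rect',q,'pca yaw',np.degrees(np.arctan(V[1,1]/V[0,1])),np.sqrt(12*w))
    cm=near&(h>4.5)&(h<25); print('coaster',cv2.minEnclosingCircle(W[cm][:,:2].astype(np.float32)),np.median(h[cm&(m==0)]))
for f in sys.argv[1:]: brooch(f)
E
python3 seg.py w1; python3 -c "
from h import *
go([465,0,260],76)"
```

```text
w1 n 1683 pix 326.83838383838383 228.50386215092098 z 15.58055572545993 mean [606.6 282.5  15.6] rect ((606.8141479492188, 282.4308776855469), (33.2291259765625, 55.22600173950195), 78.34825897216797) pca yaw -11.388178871665971 [32.90689094 55.12968365]
coaster ((608.360107421875, 292.2962646484375), 49.967315673828125) 8.351309397216653
go [-244.8 -229.     1. ] [ 0.001 -0.     0.594] at [596.4 308.4 261.2] [0.42 0.56 1.04 0.   1.55 0.07] 1.95
```

```bash

python3 nudge.py '{"motion": [[-0.03, -0.028, 0, 0, 0, 1.6], [-0.062, -0.058, 0, 0, 0, 3.2], [-0.092, -0.086, 0, 0, 0, 4.8], [-0.1, -0.094, 0, 0, 0, 4.8], [-0.1, -0.094, 0, 0, 0, 4.8]]}' >/dev/null
python3 meas.py w2; python3 seg.py w2
python3 nudge.py '{"motion": [[-0.04, -0.014, 0, 0, 0, 2], [-0.08, -0.029, 0, 0, 0, 4], [-0.12, -0.044, 0, 0, 0, 6], [-0.16, -0.06, 0, 0, 0, 7], [-0.17, -0.09, 0, 0, 0, 7]]}'
python3 -c "
from h import *
go([465,0,260],76)"
```

```text
[542.8 182.5 261.2] table z [-0.78753953 -0.186706  ]
w2 n 2047 pix 403.06888128969223 106.73375671714705 z 15.64516934688902 mean [606.2 281.6  15.6] rect ((606.4964599609375, 281.55120849609375), (34.26162338256836, 56.137508392333984), 78.8180160522461) pca yaw -11.251165201461772 [33.72170211 55.0157518 ]
coaster ((608.173095703125, 292.620361328125), 50.22231674194336) 8.308031450026931
clock: 3.0
eef_pos: [472.4, 1.9, 260.0]
eef_rot: [-3.141, 0.0, 1.328]
wrist_force: [1.1, 0.3, 1.0]
finger_gap: 93.9
finger_force: 0.0
go [-3.6 -6.8  0. ] [-0.     0.     0.001] at [472.4   1.9 260. ] [-0.07  0.09  1.65 -0.    1.41  0.17] 3.0
```

```bash

python3 nudge.py '{"motion": [[0, 0, 0, 0, 0, 0], [0, 0, 0, 0, 0, 0]]}' >/dev/null
python3 meas.py w3
cat > mag.py <<'E'
import sys
from h import *
z=np.load(sys.argv[1]+'.npz'); im,d,K,D,T=[z[f'arr_{i}'] for i in range(5)]; W=world(d,K,D,T)
h=W[...,2]; near=np.hypot(W[...,0]-460,W[...,1]+15)<140
def rep(n,lo,hi):
    m=(near&(h>lo)&(h<hi)).astype(np.uint8); m=cv2.morphologyEx(m,cv2.MORPH_OPEN,np.ones((3,3)))
    k,l,st,_=cv2.connectedComponentsWithStats(m); j=1+st[1:,4].argmax(); P=W[l==j]
    q=cv2.minAreaRect(P[:,:2].astype(np.float32)); V=np.linalg.svd(P[:,:2]-P[:,:2].mean(0),full_matrices=False)[2][0]
    print(n,len(P),'mean',P.mean(0).round(1),'rect',q,'yaw',np.degrees(np.arctan(V[1]/V[0])),'zmed',np.median(P[:,2]))
rep('all',4,35); rep('handle',14,35); rep('frame',5,13)
E
python3 mag.py w3
```

```text
[472.7   4.5 260.6] table z [-0.72472378 -0.12019884]
all 8635 mean [471.    9.1  11.1] rect ((464.03851318359375, -19.61797332763672), (207.03854370117188, 66.35121154785156), 76.44216918945312) yaw 76.35899487625893 zmed 9.009226693545713
handle 2142 mean [452.6 -67.   19.9] rect ((452.15350341796875, -69.42040252685547), (104.67390441894531, 24.11658477783203), 76.57917022705078) yaw 76.41324412317418 zmed 19.92588854757824
frame 6462 mean [477.1  34.3   8.3] rect ((476.1958312988281, 30.796672821044922), (103.31902313232422, 66.35121154785156), 76.44216918945312) yaw 76.06225790243691 zmed 7.856962157791543
```

View pics/w3.png

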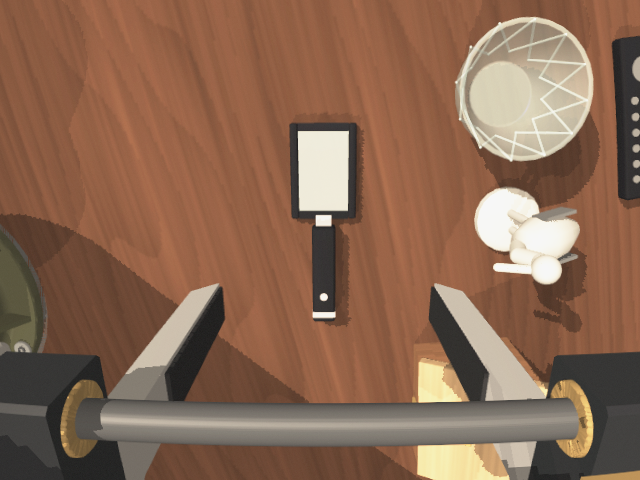

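Wrist view: the lens frame is centred at about (324,170), the handle runs down to (324,320), and the stork (530,240) and bowl (525,90) lie well to the right. The magnifier origin comes out at about (457.3,-47.6) with yaw 76.4°. Next I'll look at the latch before grasping.

```bash

python3 nudge.py '{"motion": [[-0.035, 0.008, 0, 0, 0, 0], [-0.08, 0.02, 0, 0, 0, 0], [-0.125, 0.034, 0, 0, 0, 0], [-0.17, 0.045, 0, 0, 0, 0], [-0.205, 0.07, 0, 0, 0, 0]]}' 
python3 nudge.py '{"motion": [[0, 0.045, 0, 0, 0, 0], [0, 0.052, 0, 0, 0, 0], [0, 0.052, 0, 0, 0, 0], [0, 0.052, 0, 0, 0, 0]]}' >/dev/null
python3 meas.py w4
cat > latch.py <<'E'
from h import *
z=np.load('w4.npz'); im,d,K,D,T=[z[f'arr_{i}'] for i in range(5)]; W=world(d,K,D,T)
x,y,h=np.moveaxis(W,-1,0)
m=(np.hypot(x-573,y+266)<105)&(h>38)&(h<118)
P=W[m]; keep=np.ones(len(P),bool)
for _ in range(8):
    s=np.linalg.lstsq(np.c_[P[keep][:,:2],np.ones(keep.sum())],P[keep][:,2],rcond=None)[0]
    r=P[:,2]-P[:,:2]@s[:2]-s[2]; keep=abs(r)<2.5
yaw=np.arctan2(s[1],s[0]); print('slope',np.degrees(np.arctan(np.hypot(*s[:2]))),'yaw',np.degrees(yaw),keep.mean())
r=h-x*s[0]-y*s[1]-s[2]
print('lid rect',cv2.minAreaRect(P[keep][:,:2].astype(np.float32)),P[keep][:,2].min(),P[keep][:,2].max())
lm=(m&(r>4)&(r<12)).astype(np.uint8); lm=cv2.morphologyEx(lm,cv2.MORPH_OPEN,np.ones((3,3)))
k,l,st,c=cv2.connectedComponentsWithStats(lm)
for j in range(1,k):
    if st[j,4]>60:
        Q=W[l==j]; q=cv2.minAreaRect(Q[:,:2].astype(np.float32)); print(st[j,4],c[j].round(),Q.mean(0).round(1),q)
E
python3 latch.py
```

```text
clock: 3.75
eef_pos: [491.4, -213.7, 260.5]
eef_rot: [3.141, 0.0, 1.331]
wrist_force: [1.2, 0.4, 0.6]
finger_gap: 94.0
finger_force: 0.0
[ 541.2 -223.7  260.7] table z [-0.74757172 -0.14850336]
slope 30.028237847532015 yaw -9.992300958069547 0.9218607479477045
lid rect ((573.6942749023438, -267.03485107421875), (156.1776580810547, 119.31944274902344), 79.96282958984375) 41.45623842627543 114.13067856767225
168 [328. 250.] [ 534.6 -259.7   60.6] ((534.6881713867188, -259.7414855957031), (29.516294479370117, 5.548327445983887), 76.46212005615234)
138 [345. 252.] [ 550.1 -261.9   70.6] ((550.0964965820312, -261.95318603515625), (11.644987106323242, 11.113872528076172), 5.029233455657959)
```

View pics/w4.png

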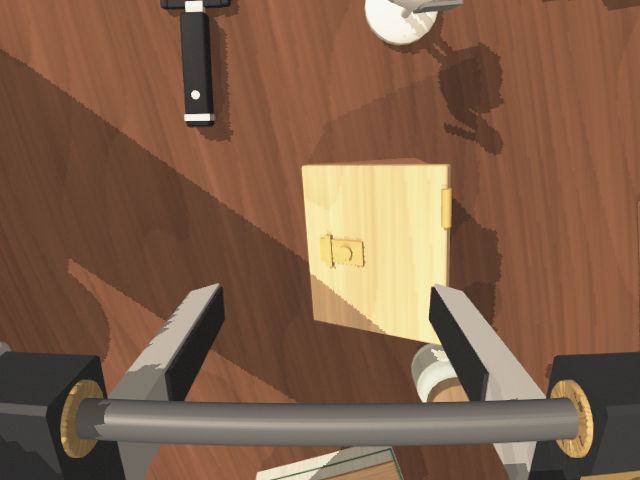

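Wrist view: the latch spans u 320–364, v 234–266 on the lid, so its centre is about (342,250), which gives roughly (549.3,-262.5,62). Lid slope is 30° and box yaw is -10°. Now I'll go to the grasp.

```bash
python3 -c "
from h import *
go([457.3,-47.6,100],76.4);go([457.3,-47.6,4],76.4)"
```

```text
go [ 151.1 -123.3  160.6] [ 0.     0.    -0.002] at [ 541.2 -223.7  260.7] [-0.45  0.35  1.33 -0.    1.46 -0.21] 4.2
go [ 151.1 -123.3  256.6] [ 0.     0.    -0.002] at [ 541.2 -223.7  260.7] [-0.45  0.35  1.33 -0.    1.46 -0.21] 4.2
```

```bash

python3 nudge.py '{"motion": [[0.03, -0.025, 0, 0, 0, 0], [0.06, -0.05, 0.015, 0, 0, 0], [0.092, -0.075, 0.04, 0, 0, 0], [0.122, -0.1, 0.065, 0, 0, 0], [0.151, -0.123, 0.09, 0, 0, 0]]}' 62 >/dev/null
python3 nudge.py '{"motion": [[0, 0, 0.02, 0, 0, 0], [0, 0, 0.05, 0, 0, 0], [0, 0, 0.08, 0, 0, 0], [0, 0, 0.1, 0, 0, 0], [0, 0, 0.1, 0, 0, 0]]}'
python3 nudge.py '{"motion": [[0, 0, 0, 0, 0, 0], [0, 0, 0, 0, 0, 0], [0, 0, 0, 0, 0, 0]]}' 
python3 -c "
from h import *
go([457.3,-47.6,4],76.4)"
```

```text
clock: 5.2
eef_pos: [456.3, -48.0, 69.1]
eef_rot: [-3.139, 0.0, 1.33]
wrist_force: [-0.5, -0.5, 0.8]
finger_gap: 61.9
finger_force: 0.0
clock: 5.5
eef_pos: [458.5, -48.7, 71.7]
eef_rot: [3.139, -0.0, 1.33]
wrist_force: [-0.6, 0.8, -0.6]
finger_gap: 62.0
finger_force: 0.0
go [ 0.7 -1.5 67.7] [ 0.002 -0.    -0.004] at [458.5 -48.7  71.7] [-0.19  0.27  1.9  -0.    0.97  0.06] 5.5
```

```bash

python3 nudge.py '{"motion": [[0, 0, 0.02, 0, 0, 0], [0, 0, 0.04, 0, 0, 0], [0, 0, 0.056, 0, 0, 0], [0, 0, 0.063, 0, 0, 0], [0, 0, 0.066, 0, 0, 0]]}' 
python3 nudge.py '{"motion": [[0, 0, 0, 0, 0, 0], [0, 0, 0, 0, 0, 0], [0, 0, 0, 0, 0, 0]]}' 
```

```text
clock: 6.0
eef_pos: [458.0, -48.6, 4.5]
eef_rot: [-3.142, -0.0, 1.33]
wrist_force: [-0.9, -0.6, 1.3]
finger_gap: 61.6
finger_force: 0.0
clock: 6.3
eef_pos: [458.3, -48.7, 5.1]
eef_rot: [3.14, -0.0, 1.33]
wrist_force: [-0.6, -0.1, -0.5]
finger_gap: 61.6
finger_force: 0.0
```

```bash

python3 nudge.py '{"motion": [[0, -0.001, 0.002, 0, 0, 0], [0, -0.001, 0.002, 0, 0, 0], [0, -0.001, 0.002, 0, 0, 0], [0, -0.001, 0.002, 0, 0, 0], [0, -0.001, 0.002, 0, 0, 0]]}' 10 35
python3 nudge.py '{"motion": [[0, 0, 0, 0, 0, 0], [0, 0, 0, 0, 0, 0], [0, 0, 0, 0, 0, 0], [0, 0, 0, 0, 0, 0], [0, 0, 0, 0, 0, 0]]}'
python3 -c "
from h import *
go([457.3,-47.6,4],76.4)"
```

```text
clock: 6.8
eef_pos: [457.0, -48.3, 2.5]
eef_rot: [3.142, -0.0, 1.33]
wrist_force: [-0.3, 0.0, 0.7]
finger_gap: 25.6
finger_force: 0.0
clock: 7.3
eef_pos: [457.0, -48.3, 2.5]
eef_rot: [3.142, 0.0, 1.33]
wrist_force: [-0.1, -0.3, 1.1]
finger_gap: 24.0
finger_force: 35.0
go [ 0.8  0.1 -1.5] [ 0.     0.    -0.004] at [457.  -48.3   2.5] [-0.19  0.4   1.94 -0.    0.81  0.06] 7.3
```

```bash

python3 nudge.py '{"motion": [[0, 0, -0.01, 0, 0, 0], [0, 0, -0.04, 0, 0, 0], [0, 0, -0.085, 0, 0, 0], [0, 0, -0.13, 0, 0, 0], [0, 0, -0.175, 0, 0, 0]]}'
python3 nudge.py '{"motion": [[0, 0, -0.025, 0, 0, 0], [0, 0, -0.045, 0, 0, 0], [0, 0, -0.045, 0, 0, 0], [0, 0, -0.045, 0, 0, 0], [0, 0, -0.045, 0, 0, 0]]}'
python3 meas.py w5
python3 - <<'E'
from h import *
# find lens frame in view relative to tool
z=np.load('w5.npz'); im,d,K,D,_=[z[f'arr_{i}'] for i in range(5)]; T=np.array(manip.camera_info('wrist')['mount'])
W=world(d,K,D,T); m=(abs(W[...,1])<60)&(W[...,0]>30)&(W[...,0]<150)&(abs(W[...,2]+5)<25)
P=W[m]; print(m.sum(),P.mean(0),cv2.minAreaRect(P[:,:2].astype(np.float32)))
s=np.linalg.lstsq(np.c_[P[:,:2],np.ones(len(P))],P[:,2],rcond=None)[0]; print('tilt deg x,y',np.degrees(s[:2]),'z at 85',s@[85,0,1])
go([457,-250,220],-10)
E
```

```text
clock: 7.8
eef_pos: [456.4, -48.3, 179.9]
eef_rot: [3.141, 0.0, 1.33]
wrist_force: [0.5, 0.7, -1.3]
finger_gap: 24.0
finger_force: 35.0
clock: 8.3
eef_pos: [456.4, -48.2, 221.2]
eef_rot: [-3.14, 0.0, 1.33]
wrist_force: [0.5, -0.5, -1.1]
finger_gap: 23.9
finger_force: 35.0
[456.5 -48.3 221.2] table z [-0.58005352  0.06119201]
38762 [81.53456268  0.42134966 -5.54395938] ((77.404052734375, 0.5195884704589844), (66.5240707397461, 94.8031997680664), 89.93531799316406)
tilt deg x,y [1.01744956e+00 1.01540395e-04] z at 85 -5.482421429730572
go [-195.8   48.7    1.2] [-0.002  0.002  1.504] at [456.5 -48.3 221.2] [-0.19  0.08  1.74 -0.    1.32  0.06] 8.35
```

View pics/w5.png

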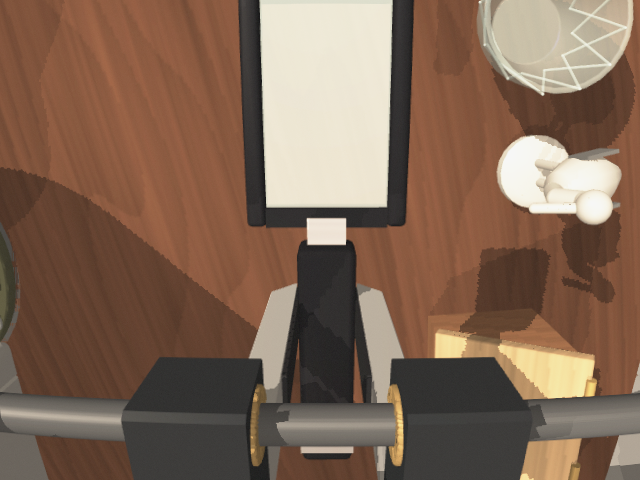

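The magnifier is held level and straight: lens frame at u 240–412, symmetric about the tool, with the stork at (560,180) and box at (520,400) clear below. Now I'll turn and move toward the box.

```bash

python3 nudge.py '{"motion": [[-0.015, 0.004, -0.005, 0, 0, 2], [-0.035, 0.009, -0.01, 0, 0, 4.8], [-0.06, 0.015, -0.01, 0, 0, 7.6], [-0.085, 0.021, -0.01, 0, 0, 10.4], [-0.11, 0.027, -0.01, 0, 0, 13.2]]}'
cat > tgt.py <<'E'
import sys
from h import *
L=np.array([549.3,-262.5,62]); y=np.radians(-10); e=np.array([np.cos(y),np.sin(y),0]); k=np.array([0,0,1.])
n=-.5*e+.866*k; u=.866*e+.5*k
for H in map(float,sys.argv[1:]): print(H,end=' '); go(L+(H+2.5)*n-84.5*u,-10,30)
E
python3 tgt.py 38 150; python3 -c "
from h import *
go([440,-240,230],-10)"
```

```text
clock: 8.85
eef_pos: [456.6, -162.5, 231.5]
eef_rot: [-3.14, 0.001, 0.664]
wrist_force: [0.0, -0.6, -1.0]
finger_gap: 23.7
finger_force: 35.0
38.0 go [-50.9  66.7 176.6] [-0.221  0.494  0.819] at [ 456.6 -162.5  231.5] [-0.42  0.13  1.66  0.    1.35  0.49] 8.85
150.0 go [-88.4  24.9  79.7] [-0.221  0.494  0.819] at [ 456.6 -162.5  231.5] [-0.42  0.13  1.66  0.    1.35  0.49] 8.85
go [-60.8  50.8   1.4] [-0.001  0.001  0.839] at [ 456.6 -162.5  231.5] [-0.42  0.13  1.66  0.    1.35  0.49] 8.85
```

```bash

python3 nudge.py '{"motion": [[-0.012, 0.003, 0.005, -0.56, 1.26, 2.1], [-0.024, 0.007, 0.015, -1.16, 2.58, 4.28], [-0.036, 0.01, 0.025, -1.76, 3.94, 6.54], [-0.049, 0.014, 0.038, -2.4, 5.4, 8.94], [-0.061, 0.017, 0.05, -3.04, 6.8, 11.28]]}'
python3 tgt.py 150
```

```text
clock: 9.35
eef_pos: [418.9, -213.3, 181.2]
eef_rot: [3.091, -0.366, 0.103]
wrist_force: [1.1, -0.9, -1.0]
finger_gap: 23.5
finger_force: 35.0
150.0 go [-28.3  20.4  21.7] [-0.069  0.15   0.254] at [ 418.9 -213.3  181.2] [-0.67 -0.03  2.    0.28  0.89  0.66] 9.35
```

```bash

python3 nudge.py '{"motion": [[-0.01, 0.007, 0.008, -0.46, 1, 1.7], [-0.02, 0.014, 0.015, -0.92, 2, 3.4], [-0.028, 0.02, 0.022, -1.38, 3, 5.08], [-0.028, 0.02, 0.022, -1.38, 3, 5.08], [-0.028, 0.02, 0.022, -1.38, 3, 5.08]]}'
python3 tgt.py 150 90 38
```

```text
clock: 9.85
eef_pos: [403.3, -235.7, 152.8]
eef_rot: [3.139, -0.52, -0.166]
wrist_force: [-0.0, -0.0, -0.8]
finger_gap: 24.0
finger_force: 35.0
150.0 go [-1.3  1.   0.4] [-0.002  0.004  0.008] at [ 403.3 -235.7  152.8] [-0.77 -0.06  2.15  0.47  0.67  0.65] 9.85
90.0 go [-1.1  1.2 60.4] [-0.002  0.004  0.008] at [ 403.3 -235.7  152.8] [-0.77 -0.06  2.15  0.47  0.67  0.65] 9.85
38.0 go [ -0.9   1.3 112.4] [-0.002  0.004  0.008] at [ 403.3 -235.7  152.8] [-0.77 -0.06  2.15  0.47  0.67  0.65] 9.85
```

```bash

python3 nudge.py '{"motion": [[-0.001, 0.001, 0.015, 0, 0.08, 0.12], [-0.001, 0.001, 0.04, 0, 0.08, 0.12], [-0.001, 0.001, 0.065, 0, 0.08, 0.12], [-0.001, 0.001, 0.078, 0, 0.08, 0.12], [-0.001, 0.001, 0.08, 0, 0.08, 0.12]]}'
python3 nudge.py '{"motion": [[0, 0, 0, 0, 0, 0], [0, 0, 0, 0, 0, 0]]}'
python3 tgt.py 38; python3 meas.py w6
```

```text
clock: 10.35
eef_pos: [442.4, -242.8, 82.1]
eef_rot: [-3.139, -0.524, -0.172]
wrist_force: [0.2, 0.2, -0.0]
finger_gap: 23.6
finger_force: 35.0
clock: 10.55
eef_pos: [441.9, -243.5, 84.0]
eef_rot: [-3.141, -0.527, -0.173]
wrist_force: [0.2, -0.8, -0.9]
finger_gap: 23.4
finger_force: 35.0
38.0 go [-1.2  0.1 33. ] [-0.001 -0.003  0.001] at [ 441.9 -243.5   84. ] [-0.72  0.15  2.13  0.61  0.48  0.54] 10.55
[ 441.8 -243.6   84. ] table z [-0.53099515  0.01593686]
```

View pics/w6.png

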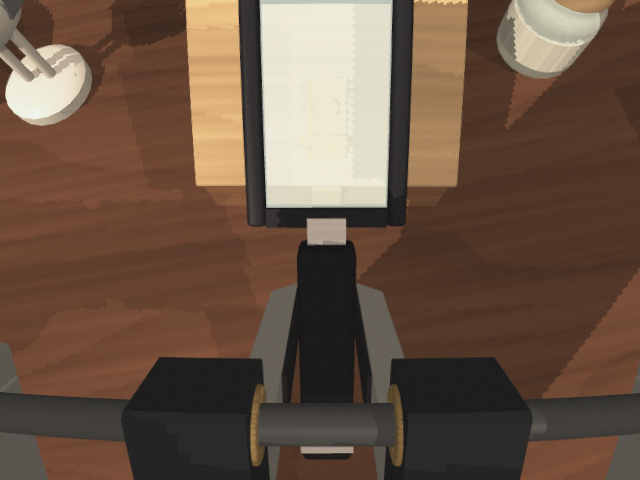

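Through the lens the latch shows at about (327,117), laterally centred (frame centre u≈326), and the jar at (550,30) is clear. I'll close the remaining 32 mm and hold.

```bash

python3 nudge.py '{"motion": [[0, 0, 0.01, 0, 0, 0], [-0.001, 0, 0.02, 0, 0, 0], [-0.001, 0, 0.028, 0, 0, 0], [-0.001, 0, 0.032, 0, 0, 0], [-0.001, 0, 0.032, 0, 0, 0]]}' >/dev/null
python3 tgt.py 38
python3 nudge.py '{"motion": [[0, 0, 0, 0, 0, 0], [0, 0, 0, 0, 0, 0], [0, 0, 0, 0, 0, 0], [0, 0, 0, 0, 0, 0], [0, 0, 0, 0, 0, 0]]}' >/dev/null
python3 nudge.py '{"motion": [[0, 0, 0, 0, 0, 0], [0, 0, 0, 0, 0, 0], [0, 0, 0, 0, 0, 0], [0, 0, 0, 0, 0, 0], [0, 0, 0, 0, 0, 0]]}' >/dev/null
python3 nudge.py '{"motion": [[0, 0, 0, 0, 0, 0], [0, 0, 0, 0, 0, 0], [0, 0, 0, 0, 0, 0], [0, 0, 0, 0, 0, 0], [0, 0, 0, 0, 0, 0]]}'
python3 - <<'E'
from h import *
# latch/lid seen in tool frame: measure from depth now
im,d,K,D,T=snap('wrist'); W=world(d,K,D,T); Y=np.radians(-10)
m=(np.hypot(W[...,0]-573,W[...,1]+267)<95)
Tm=np.array(manip.camera_info('wrist')['mount']); V=world(d,K,D,Tm)
side=(abs(V[...,1])>42)&(abs(V[...,1])<70)&(V[...,0]>50)&(V[...,0]<130)&(V[...,2]>15)&(V[...,2]<80)
P=V[side]; s=np.linalg.lstsq(np.c_[P[:,:2],np.ones(len(P))],P[:,2],rcond=None)[0]; print(len(P),np.degrees(s[:2]),'lid below TCP plane at lens',s@[84.5,0,1])
E
python3 tgt.py 38 120
```

```text
38.0 go [ 1.1  0.3 -0.3] [-0.002 -0.001 -0.   ] at [ 456.6 -245.8   54.1] [-0.7   0.24  2.11  0.69  0.41  0.46] 11.1
clock: 12.6
eef_pos: [456.6, -246.1, 54.9]
eef_rot: [-3.14, -0.526, -0.175]
wrist_force: [-0.3, -0.3, -1.3]
finger_gap: 23.2
finger_force: 35.0
18526 [ 0.15625957 -0.14222484] lid below TCP plane at lens 39.677625177197555
38.0 go [0.6 0.1 0.4] [-0.002 -0.002  0.   ] at [ 456.6 -246.    54.9] [-0.7   0.24  2.11  0.68  0.41  0.46] 12.65
120.0 go [  0.8  -0.  -81.6] [-0.002 -0.002  0.   ] at [ 456.6 -246.    54.9] [-0.7   0.24  2.11  0.68  0.41  0.46] 12.65
```

Measured hold: lid 37 mm below the lens, parallel within 0.2°, held for more than 1.4 s. Backing off along the normal.

```bash

python3 nudge.py '{"motion": [[0, 0, -0.015, 0, 0, 0], [0, 0, -0.04, 0, 0, 0], [0, 0, -0.075, 0, 0, 0], [0, 0, -0.11, 0, 0, 0], [0, 0, -0.145, 0, 0, 0]]}'
python3 -c "
from h import *
go([410,-220,240],-11.3)"
```

```text
clock: 13.15
eef_pos: [384.0, -233.3, 181.3]
eef_rot: [-3.14, -0.525, -0.174]
wrist_force: [-0.3, -0.6, -0.9]
finger_gap: 23.8
finger_force: 35.0
go [ 49.6 -17.7 -39.1] [-0.007 -0.525  0.023] at [ 384.  -233.3  181.3] [-0.81 -0.15  2.16  0.45  0.75  0.66] 13.15
```

```bash

python3 nudge.py '{"motion": [[0.01, -0.004, -0.008, -0.02, -2.1, 0.1], [0.02, -0.007, -0.016, -0.06, -4.2, 0.2], [0.03, -0.011, -0.025, -0.08, -6.3, 0.28], [0.04, -0.014, -0.033, -0.12, -8.4, 0.36], [0.05, -0.018, -0.039, -0.14, -10.5, 0.46]]}'
python3 -c "
from h import *
go([525,-50,240],-11.3);go([523,298.6,240],-11.3)"
```

```text
clock: 13.65
eef_pos: [411.6, -220.1, 240.3]
eef_rot: [3.141, 0.002, -0.198]
wrist_force: [-0.8, -0.2, -0.3]
finger_gap: 23.5
finger_force: 35.0
go [  77.7 -189.1   -0. ] [ 0.001  0.002 -0.001] at [ 411.6 -220.1  240.3] [-0.57  0.09  1.69 -0.    1.36  1.2 ] 13.65
go [ 7.200e+00 -5.305e+02 -1.000e-01] [ 0.001  0.002 -0.001] at [ 411.6 -220.1  240.3] [-0.57  0.09  1.69 -0.    1.36  1.2 ] 13.65
```

```bash

python3 nudge.py '{"motion": [[0.012, -0.03, 0, 0, 0, 0], [0.03, -0.07, 0, 0, 0, 0], [0.046, -0.112, 0, 0, 0, 0], [0.063, -0.152, 0, 0, 0, 0], [0.078, -0.19, 0, 0, 0, 0]]}'
python3 nudge.py '{"motion": [[-0.002, -0.04, 0, 0, 0, 0], [-0.008, -0.082, 0, 0, 0, 0], [-0.016, -0.124, 0, 0, 0, 0], [-0.025, -0.166, 0, 0, 0, 0], [-0.035, -0.208, 0, 0, 0, 0]]}'
python3 -c "
from h import *
go([523.6,298.6,240],-11.3)"
```

```text
clock: 14.15
eef_pos: [525.8, -47.2, 239.2]
eef_rot: [-3.141, -0.001, -0.197]
wrist_force: [-0.3, -0.7, -1.4]
finger_gap: 23.8
finger_force: 35.0
clock: 14.65
eef_pos: [531.3, 163.5, 239.3]
eef_rot: [-3.141, -0.001, -0.197]
wrist_force: [0.7, -0.2, -1.3]
finger_gap: 23.7
finger_force: 35.0
go [ -34.  -130.9   -0.6] [-0.001 -0.001 -0.   ] at [531.3 163.5 239.3] [0.23 0.29 1.46 0.   1.4  2.  ] 14.65
```

```bash

python3 nudge.py '{"motion": [[-0.011, -0.04, 0, 0, 0, 0], [-0.022, -0.08, 0, 0, 0, 0], [-0.03, -0.115, 0, 0, 0, 0], [-0.034, -0.131, 0, 0, 0, 0], [-0.034, -0.131, 0, 0, 0, 0]]}'
python3 nudge.py '{"motion": [[0, 0, 0.025, 0, 0, 0], [0, 0, 0.065, 0, 0, 0], [0, 0, 0.105, 0, 0, 0], [0, 0, 0.13, 0, 0, 0], [0, 0, 0.14, 0, 0, 0]]}'
python3 nudge.py '{"motion": [[0, 0, 0, 0, 0, 0], [0, 0, 0, 0, 0, 0]]}'
python3 meas.py w7
python3 -c "
from h import *
go([523.6,298.6,33],-11.3)"
```

```text
clock: 15.15
eef_pos: [523.4, 298.3, 238.9]
eef_rot: [-3.141, -0.0, -0.195]
wrist_force: [-0.1, -0.8, -1.3]
finger_gap: 23.7
finger_force: 35.0
clock: 15.65
eef_pos: [523.4, 295.0, 97.0]
eef_rot: [3.14, 0.002, -0.199]
wrist_force: [-0.3, 0.0, -1.1]
finger_gap: 23.2
finger_force: 35.0
clock: 15.85
eef_pos: [524.9, 296.7, 101.1]
eef_rot: [-3.14, -0.002, -0.198]
wrist_force: [0.2, -0.5, -0.2]
finger_gap: 23.5
finger_force: 35.0
[524.9 296.9 101.3] table z [-0.57420156 -0.04923989]
go [-1.8 -1.3 68.3] [-0.002 -0.003 -0.001] at [524.9 296.9 101.3] [ 0.45  0.51  1.47 -0.    1.15  2.22] 15.9
```

View pics/w7.png

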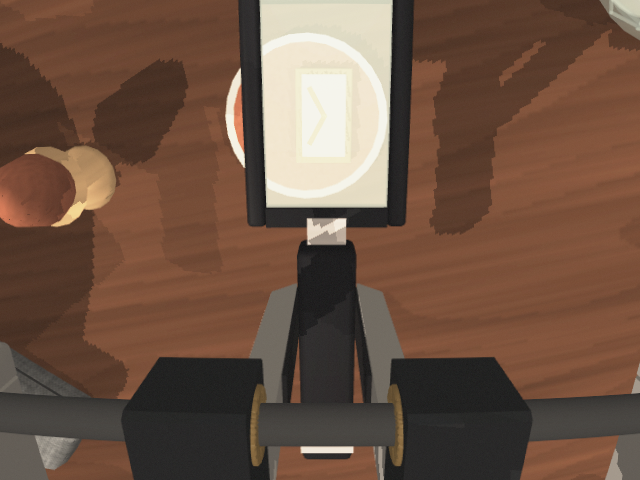

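Through the lens the brooch sits at (325,115), laterally centred and parallel to the frame. Descending to about 14 mm above it.

```bash

python3 nudge.py '{"motion": [[0, 0, 0.015, 0, 0, 0], [-0.001, -0.001, 0.035, 0, 0, 0], [-0.001, -0.001, 0.05, 0, 0, 0], [-0.001, -0.001, 0.058, 0, 0, 0], [-0.001, -0.001, 0.06, 0, 0, 0]]}' >/dev/null
python3 nudge.py '{"motion": [[0, 0, 0.003, 0, 0, 0], [0, 0, 0.006, 0, 0, 0], [0, 0, 0.007, 0, 0, 0], [0, 0, 0.007, 0, 0, 0], [0, 0, 0.007, 0, 0, 0]]}'
python3 nudge.py '{"motion": [[0, 0, 0, 0, 0, 0], [0, 0, 0, 0, 0, 0], [0, 0, 0, 0, 0, 0], [0, 0, 0, 0, 0, 0], [0, 0, 0, 0, 0, 0]]}'
python3 -c "
from h import *
go([523.6,298.6,33],-11.3)"; python3 meas.py w8
```

```text
clock: 16.9
eef_pos: [523.4, 298.2, 32.7]
eef_rot: [-3.141, -0.001, -0.197]
wrist_force: [0.1, 0.7, -0.1]
finger_gap: 23.7
finger_force: 35.0
clock: 17.4
eef_pos: [523.3, 298.1, 32.5]
eef_rot: [-3.141, -0.001, -0.197]
wrist_force: [0.7, -0.9, -1.2]
finger_gap: 23.8
finger_force: 35.0
go [ 0.2 -0.5 -0.5] [-0.001 -0.001 -0.   ] at [523.3 298.1  32.5] [0.46 0.6  1.52 0.   1.02 2.23] 17.4
[523.3 298.1  32.5] table z [-0.54255878 -0.05450516]
```

View pics/w8.png

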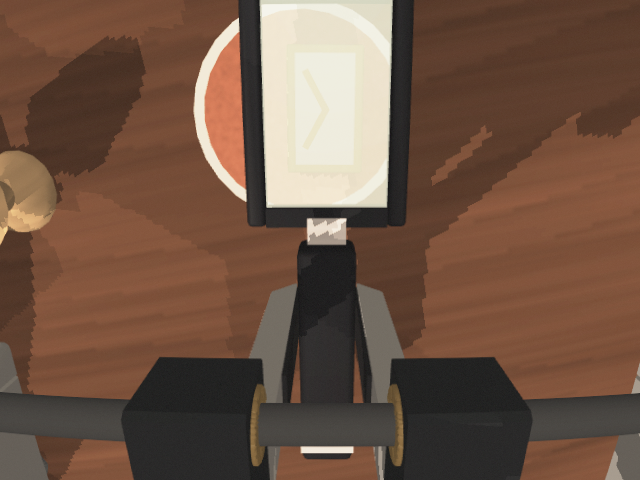

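The brooch (centre about (326,108)) is centred and parallel in the lens window (centre about (327,104)). Handing in.

```bash
python3 -c "
from cell import manip
print(manip.sign_off())"
```

```text
the job is handed in; nothing more can be done
None
```

I held the magnifier about 37 mm off the latch and parallel to the lid for over a second, then carried it over the stork. I handed in with it held level, centred and aligned about 14 mm above the brooch; the wrist force showed no sign of contact, and no verdict was shown.

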